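# Set the purge-gas throttle valve and lock it

## Robot

A 6-joint arm with a two-finger parallel gripper is mounted at the origin on a cart in front of the work surface, level with it; the furniture and walls round the work are solid. World frame = base frame: x ahead of the robot, y to its left, z up, the work surface at z = 0. Lengths are in m, angles in rad, forces in N, time in s.
With the tool pointing down it reaches from about 0.3 to 0.775 m from the base axis. Payload 14.6 kg.
Tool frame: the origin (TCP) lies at the very end of the fingers, on their centre line; the grasp point (between the pads) lies 19 mm behind it; z points along the fingers, y is the line along which they close (so a half turn about z gives the same grasp; the last joint's range is limited). The gripper opens to 94 mm and grips with 3 to 60 N. Pads are 16 mm wide; open, the fingers measure 119 mm over their backs; the gripper's body (75 mm by 177 mm) begins 78 mm behind the grasp point.
Start: joints at [1.241, 0.3, 1.521, -0, 1.321, -0.067], TCP at [0.143, 0.531, 0.205] pointing down, gripper open.
Joint ranges: [-3.03, 3.03], [-0.79, 2.21], [0.23, 2.52], [-1.04, 4.18], [0, 3.07], [-2.55, 2.55]. Speed limits (rad/s): [2.22, 2.22, 2.57, 3.14, 3.14, 3.14].

## Interface

Orientations are given as [roll, pitch, yaw] about the fixed x, y, z axes, in that order (R = Rz(yaw) Ry(pitch) Rx(roll)).
In Python, from station import ctrl gives the robot as it stands.
- The arm moves only by the shell command python3 -m pendant 'ROWS' [OPENING] [FORCE]. ROWS is JSON, a list of rows, each a list of 2 entries, a list of its own where there are three numbers: the shift along the world's x, y, z in cm, then the turn about the world's z in rad. A call has 1 to 20 rows; each row shifts and turns the commanded pose from where the row before left it; what a row does not reach is not made up. A row lasts 1/12 s, in which the tool goes at most 41.7 mm and 7.16 degrees, less where a joint would pass 70% of its speed; a pose out of reach is approached as far as the arm can. A call is refused whole if a number of a shift passes 4.17 or a number of a turn 0.125, either way. A call with a gripper value outside its range is refused whole. OPENING is the opening, from 0 (shut) to 1 (fully open), set as the call begins (- or left out, the last holds). The fingers move at their own pace and stop on an object; FORCE is the grip in N (left out, the last holds). Time passes only in rows, so rows that do not move let the fingers close. It gives the time, the measured TCP pose, the force, the opening and the grip force at its end, in the units of the state.
- ctrl.get_obs(): the state, without advancing time (a new reading comes with each control period).
- ctrl.camera(name): name is "scene" or "top" or "wrist"; returns a dict with "color" (480x640x3 uint8, red, green, blue), "intrinsics" (3x3 intrinsics, pixels), "camera_from_world" (4x4, takes a point from world to camera coordinates). Camera axes: x right, y down, z forward; pixel columns grow to the right and rows downward; lengths in m; the calibration is good to about 2 mm. A picture is of the moment at which its call begins. There is no depth.
- ctrl.hand_in(): hands the job in; it is judged then, once.
The state is a dict: "time_s": time; "qpos": joint angles; "joint_vel": joint speeds; "tau": joint torques, N m; "ee_pos": TCP position; "eef_rot": TCP orientation; "force": force on the tool from outside, world axes, zero at the start; "moment": the same for the moment, N m; "grip_width": finger opening in m; "grip_force": force on a finger pad.
Only numpy, scipy, OpenCV 4.12 (cv2) and the standard library are available. Lean on these libraries where they do the work, as an engineer would, in place of code of your own. Each camera call takes 0.05 s, during which the arm holds its last target. There are 200 camera calls.

## Task

Set the throttle valve of the purge-gas station: turn its black bar knob until the pointer stands at the setting marker clipped to the scale. Then lock it by swinging the lock ring's upright handle clockwise, as seen facing the sloped panel, until it comes tight against its stop, so that the valve stays at the set point. Leave the marker clip where it is and do not push the beaker, petri dish or timer about.

Things in the scene. Friction and masses are not known exactly. Their poses are not given: they have to be found in the camera images.
- station: Grey wedge-shaped housing fixed to the bench, 218 mm deep, 176 wide; origin on the bench below it. Own +x points away from the operator; low front edge at x -92 mm, 45 high; slope rises at 25 deg toward +x, ends at x +86, 128 high. Slope's outward normal (-0.423, 0, 0.906), uphill (0.906, 0, 0.423) in its frame. Gauge on its back (top 205 high) and side fittings are unused.
- axis_foot (a point): Where the common turning axis of knob, lock ring and marker meets the slope; the axis is the slope's outward normal. Frame axes as station. All heights in the other entries are measured from this point along the outward normal.
- knob (a joint): Bar knob angle, rad: 0 = pointer straight uphill, growing clockwise as seen facing the panel; stops at -1.4 and +1.0. Turns with about 0.06 N m and stays where left; clamped once the lock ring is tight. At the start its pointer is 0.5 to 1.6 rad counter-clockwise (left) of the marker.
- knob_grip (a point): On the axis, height 58 mm: where to grip the knob's bar, a black fin 18 mm thick, 68 mm long (34 either side of the axis), height 37 to 67, on a round skirt (radius 34, height 32 to 37). Turns with the knob: x along the bar toward the pointer, z the outward normal. Keep fingertips above height 38.
- knob_tip (a point): The knob's pointer tip, 46.5 mm from the axis, height 35 mm. Axes as knob_grip.
- marker (a joint): Angle of the setting marker on the same scale as knob (rad, 0 = uphill, clockwise positive): the knob is set when the two angles are equal. It is a stiff clip, not to be moved.
- marker_tip (a point): Nose of the setting marker, a dark steel clip 20 mm wide on the rim of the fixed crescent scale plate (43 to 64 mm from the axis, top at height 31, a mark every 15 deg). The clip spans 51 to 70 mm from the axis, up to height 36. x points radially outward, z is the outward normal.
- lock_ring (a joint): Lock ring angle, rad: 0 = free (handle 144 deg clockwise from uphill, lower right), growing clockwise, the handle passing the lowest point to the lower left; hard stop at 1.25 (215.6 deg). Starts at 0 to 0.25. Needs about 2 N at the handle, 3 to 4 N over the last 0.2 rad as it clamps the knob; tight from 1.12 on; stays where left.
- handle_grip (a point): Middle of the grip of the lock ring's upright black handle, height 48 mm: a round post 17 mm thick, parallel to the axis and 76 mm from it, height 11 to 65. A 10 mm arm (height 12 to 22) joins it to the knurled steel ring (radius 33, below the knob's skirt). Turns with the ring; z is the outward normal.
- beaker: Empty glass beaker, 56x64x70 mm, standing loose on the bench to the right of the station; origin at the centre of its foot. Bystander.
- petri: Petri dish with lid, 90 mm across, 16 mm high, loose on the bench to the left of the station; origin at the centre of its underside. Bystander.
- timer: White bench timer, 70x62x21 mm, loose on the bench left of the station; origin at the centre of its underside. Bystander.

How it is judged:
On the way:
1. the knob's pointer stands at the setting marker while the lock ring is still free (y of knob_tip in the frame of marker_tip between -0.006 and 0.006 m and value of joint lock_ring below 0.6 rad), for 0.2 s.
At the end, for the whole second after the job is handed in: The knob's pointer tip stands within 6 mm (half a scale division, 0.13 rad) sideways of the setting marker's nose, the lock ring is tight (beyond 1.12 rad of its 1.25 rad), and both are at rest (y of knob_tip in the frame of marker_tip between -0.006 and 0.006 m and value of joint lock_ring above 1.12 rad and velocity of joint each of lock_ring, knob below 0.05 rad/s and velocity of joint knob above -0.05 rad/s); the robot touches nothing.
It fails at once if the setting marker is shifted by more than 6 mm (distance of marker_tip from where it was at the start of the episode above 0.006 m).
It fails at once if the beaker, petri dish or timer is pushed more than 30 mm or the beaker tips (distance of any of beaker, petri, timer from where it was at the start of the episode above 0.03 m or angle between beaker's own z axis and vertical above 0.5 rad).
It also fails if it takes over 53 s, if anything falls off the work surface, if the arm or the gripper's body presses on something with over 40 N, if the wrist force passes 120 N, or if a joint passes its speed limit or range.

## Working session

There is one attempt and no reset: what is moved stays moved. The work goes in short steps, Python scripts to look and compute and a shell command to move; the robot and the scene stay as the last step left them, time stands still between calls to the robot, and variables do not carry over. Pictures are saved under pics/ and viewed, at most 10 in all, crops included, and the job is handed in when it is done.

```bash
mkdir -p pics; ls
python3 - <<'E'
from station import ctrl
import cv2,numpy as np
o=ctrl.get_obs();print(o['time_s'],o['ee_pos'],o['eef_rot'],o['grip_width'])
a=[]
for n in ("scene","top"):
    c=ctrl.camera(n);cv2.imwrite(f'pics/{n}0.png',c['color'][:,:,::-1]);np.savez(f'{n}0.npz',**c)
    print(n,c['intrinsics'].round(1).tolist(),np.array(c['camera_from_world']).round(3).tolist())
E
```

```text
pics
0.0 [0.14280708 0.53087323 0.20488506] [-3.14044120e+00 -7.48717807e-05  2.87878892e+00] 0.0940880474910672
scene [[440.8, 0.0, 323.7], [0.0, 440.8, 243.3], [0.0, 0.0, 1.0]] [[-0.527, -0.85, -0.016, 0.346], [-0.609, 0.391, -0.69, 0.447], [0.593, -0.354, -0.724, 0.586], [0.0, 0.0, 0.0, 1.0]]
top [[565.8, 0.0, 331.5], [0.0, 565.8, 238.8], [0.0, 0.0, 1.0]] [[-0.006, -1.0, -0.001, 0.02], [-0.997, 0.006, -0.082, 0.617], [0.082, 0.001, -0.997, 1.129], [0.0, 0.0, 0.0, 1.0]]
```

View pics/scene0.png

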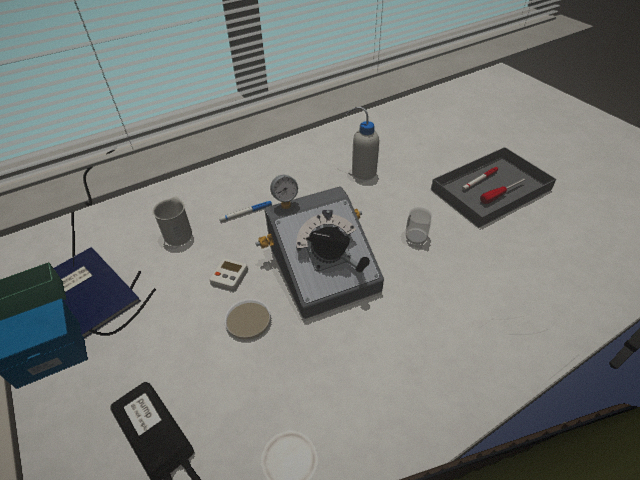

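View pics/top0.png

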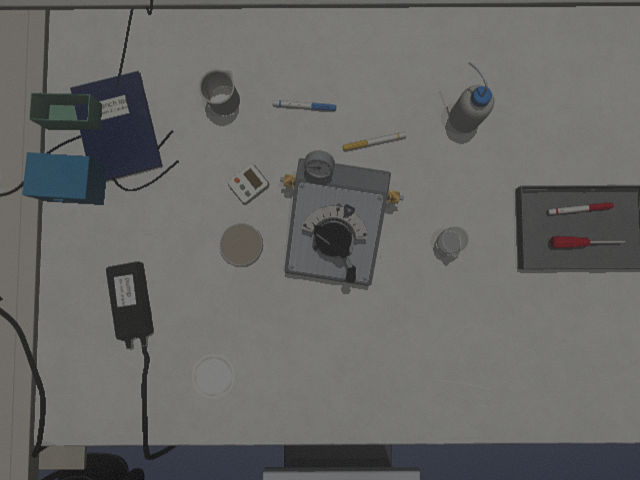

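The station is at about (338,225) in the top view with its handle at lower right (350,272). The pointer is left of the marker. I'll enlarge both views.

Run:
```python
import cv2,numpy as np
t=cv2.imread('pics/top0.png')[140:300,270:410];s=cv2.imread('pics/scene0.png')[165:325,250:390]
im=np.hstack([cv2.resize(a,None,fx=2.85,fy=2.85,interpolation=cv2.INTER_CUBIC) for a in(t,s)])
im=np.clip(im*1.6,0,255).astype('uint8')
cv2.imwrite('pics/crop0.png',im);print(im.shape)
```

```text
(456, 798, 3)
```

View pics/crop0.png

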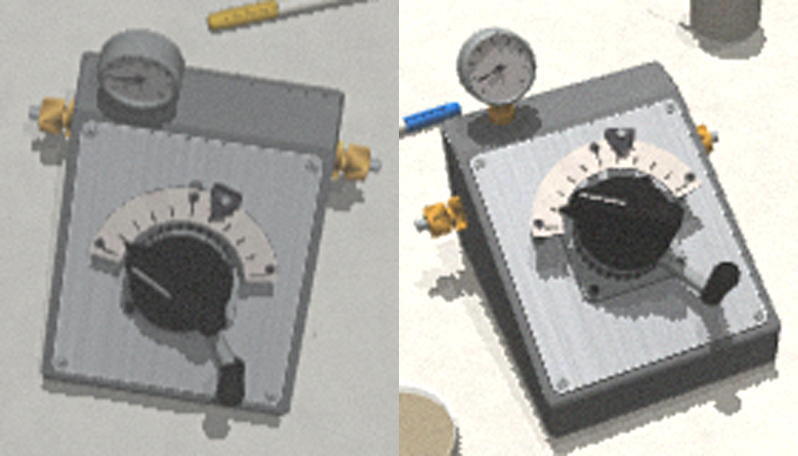

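The crop shows these points, in crop pixels with a zoom of 2.85:
- **Top view:** pointer tip (126,245), marker (226,200), handle cap (232,385).
- **Scene half:** pointer tip (565,210), marker (620,140), handle cap about (727,270).

Next I'll triangulate them.

```bash
cat > h.py <<'E'
import numpy as np
def load(n):
    c=np.load(n);return c['intrinsics'],c['camera_from_world']
def ray(c,p):
    K,T=c;R=T[:3,:3];o=-R.T@T[:3,3];d=R.T@np.linalg.solve(K,[p[0],p[1],1]);return o,d/np.linalg.norm(d)
def onplane(c,p,n,k):
    o,d=ray(c,p);return o+d*(k-n@o)/(n@d)
def tri(rs):
    A=sum(np.eye(3)-np.outer(d,d) for o,d in rs);b=sum((np.eye(3)-np.outer(d,d))@o for o,d in rs)
    x=np.linalg.solve(A,b);return x,[float(np.linalg.norm(np.cross(x-o,d))) for o,d in rs]
E
python3 - <<'E'
from h import *
T=load('top0.npz');S=load('scene0.npz')
tp=lambda x,y:(270+x/2.85,140+y/2.85); sp=lambda x,y:(250+(x-399)/2.85,165+y/2.85)
z=np.array([0,0,1.])
fl=onplane(T,tp(44,378),z,.045);fr=onplane(T,tp(287,412),z,.045);bl=onplane(T,tp(82,55),z,.128);br=onplane(T,tp(343,93),z,.128)
for n,p in zip(('fl','fr','bl','br'),(fl,fr,bl,br)):print(n,p.round(4))
print(np.linalg.norm(fl-fr),np.linalg.norm(bl-br))
xd=(bl+br-fl-fr);print('len',np.linalg.norm(xd[:2])/2)
yd=(fl-fr)+(bl-br); yaw=np.arctan2(-yd[0],yd[1]);yaw2=np.arctan2(xd[1],xd[0]);print('yaw',yaw,yaw2)
yaw=(yaw+yaw2)/2
R=np.array([[np.cos(yaw),-np.sin(yaw),0],[np.sin(yaw),np.cos(yaw),0],[0,0,1]])
O=(fl+fr)/2*[1,1,0]+R@[.092,0,0];O2=(bl+br)/2*[1,1,0]-R@[.126,0,0];print(O,O2);O=(O+O2)/2
n=R@[-.4226,0,.9063];u=R@[.9063,0,.4226];r=R@[0,-1.,0]
k0=n@(O+R@[-.092,0,.045])
def loc(p):return np.array([u@(p-O),r@(p-O),n@p-k0])
for nm,a,b in [('ptr',tp(126,245),sp(565,210)),('mark',tp(226,200),sp(620,140)),('cap',tp(232,385),sp(727,270)),('dot0',tp(193,198),sp(594,148)),('dotL',tp(99,243),sp(540,223)),('dotR',tp(270,268),sp(690,177))]:
    x,e=tri([ray(T,a),ray(S,b)]);print(nm,x.round(4),np.round(e,4)[0],'loc u,r,h',loc(x).round(4))
np.savez('st.npz',O=O,R=R,yaw=yaw,n=n,u=u,r=r,k0=k0)
E
```

```text
fl [0.5486 0.1085 0.045 ]
fr [ 0.5238 -0.0614  0.045 ]
bl [0.7593 0.0767 0.128 ]
br [ 0.7328 -0.0951  0.128 ]
0.17164899652123586 0.17378728393786355
len 0.21236188867826766
yaw -0.14888333509123494 -0.15479998838388365
[0.62716655 0.00963757 0.        ] [0.62149737 0.00986952 0.        ]
ptr [0.6328 0.0477 0.1286] 0.0004 loc u,r,h [ 0.0568 -0.0388  0.0358]
mark [ 0.6615 -0.0162  0.1388] 0.0011 loc u,r,h [0.0955 0.02   0.0289]
cap [ 0.5411 -0.0216  0.1125] 0.0009 loc u,r,h [-0.0227  0.0436  0.055 ]
dot0 [0.6625 0.0049 0.141 ] 0.0008 loc u,r,h [ 0.0944 -0.001   0.0319]
dotL [0.6349 0.0659 0.1243] 0.0001 loc u,r,h [ 0.0543 -0.0571  0.0321]
dotR [ 0.6182 -0.0458  0.1225] 0.0004 loc u,r,h [0.0539 0.0558 0.0303]
```

Measurements agree: scale dots fit radius 57 and the cap fits 76. That puts the axis at local u about 0.0385 and r about -0.0007, the pointer near -65° and the marker near +20°. Next are the push waypoints.

```bash
cat >> h.py <<'E'
s=np.load('st.npz');O,n,u,r,k0,yaw=s['O'],s['n'],s['u'],s['r'],float(s['k0']),float(s['yaw'])
U0,R0=.0385,-.0007
def W(a,b,h): # axis-relative uphill,right,height -> world
    return O+u*(U0+a)+r*(R0+b)+n*(h+k0-n@O-n@u*0)
def L(p): return np.array([u@(p-O)-U0,r@(p-O)-R0,n@p-k0])
E
python3 - <<'E'
from h import *
print('yaw',yaw,'foot',W(0,0,0).round(4),'chk',L(W(.01,.02,.05)))
h=.050;prev=None
for th in (-90,-80,-65,-50,-35,-20,-10,0,10,20):
    t=np.radians(th);b=np.array([np.cos(t),np.sin(t)]);q=np.array([-np.sin(t),np.cos(t)])
    d=.009+abs(q[0])*.008+abs(q[1])*.0125+max(q[0],0)*(.067-h)*.466
    p=.024*b-d*q;w=W(*p,h)*100
    print(th,p.round(4),w.round(2), None if prev is None else (w-prev).round(2));prev=w
E
```

```text
yaw -0.1518416617375593 foot [0.6257 0.0103 0.0885] chk [0.00999857 0.02       0.04999617]
-90 [-0.0249 -0.024 ] [58.61  4.06 12.33] None
-80 [-0.0223 -0.0283] [58.91  4.45 12.44] [0.3  0.39 0.11]
-65 [-0.0159 -0.0339] [59.57  4.91 12.71] [0.66 0.46 0.27]
-50 [-0.007  -0.0372] [60.41  5.12 13.08] [0.85 0.2  0.38]
-35 [ 0.0034 -0.037 ] [61.34  4.96 13.52] [ 0.92 -0.16  0.44]
-20 [ 0.0136 -0.0328] [62.19  4.4  13.95] [ 0.85 -0.55  0.43]
-10 [ 0.0195 -0.0279] [62.64  3.83 14.2 ] [ 0.45 -0.57  0.25]
0 [ 0.024  -0.0215] [62.95  3.14 14.39] [ 0.31 -0.69  0.19]
10 [ 0.0276 -0.0182] [63.22  2.77 14.54] [ 0.27 -0.38  0.15]
20 [ 0.0306 -0.0139] [63.43  2.3  14.67] [ 0.2  -0.47  0.13]
```

```bash
python3 -m pendant '[[[2.5,-2.8,0],0.05],[[2.5,-2.8,0],0.06],[[2.5,-2.8,0],0],[[2.5,-2.8,0],0],[[2.5,-2.8,0],0],[[2.5,-2.8,0],0],[[2.5,-2.8,0],0],[[2.5,-2.8,0],0],[[2.5,-2.8,0],0],[[2.5,-2.8,0],0],[[2.5,-2.8,0],0],[[2.5,-2.8,0],0],[[2.5,-2.8,0],0],[[2.5,-2.8,0],0],[[2.5,-2.8,0],0],[[2.5,-2.8,0],0],[[2.5,-2.8,0],0],[[0.8,-0.6,0],0],[[0,0,0],0],[[0,0,0],0]]' 0 20
python3 - <<'E'
from station import ctrl
from h import *
import cv2
a=[]
for nm in ('top','scene','wrist'):
    c=ctrl.camera(nm);np.savez(nm+'1.npz',**c)
    q=W(0,0,.045);K,T=c['intrinsics'],c['camera_from_world'];p=K@(T[:3,:3]@q+T[:3,3]);p=(p[:2]/p[2]).astype(int);print(nm,p)
    x,y=(np.clip(p[0]-66,0,508),np.clip(p[1]-80,0,320)) if nm!='wrist' else (0,0)
    I=c['color'][:,:,::-1]
    a.append(cv2.resize(I[y:y+160,x:x+133],(400,480),interpolation=cv2.INTER_CUBIC) if nm!='wrist' else I);print(x,y)
cv2.imwrite('pics/b.png',np.clip(np.hstack(a[:2])*1.5,0,255).astype('uint8'))
cv2.imwrite('pics/w.png',np.clip(a[2]*1.5,0,255).astype('uint8'))
o=ctrl.get_obs();print(o['time_s'],L(o['ee_pos']),o['eef_rot'],o['grip_width'])
E
```

```text
time_s: 1.77
ee_pos: [0.5754, 0.0493, 0.2048]
eef_rot: [-3.142, -0.001, 2.988]
force: [-0.3, 0.6, 0.5]
grip_width: 0.0005
grip_force: 0.0
top [333 239]
267 159
scene [330 239]
264 159
wrist [272 301]
0 0
1.9167 [-0.00120165 -0.03195119  0.12981852] [ 3.14150060e+00 -7.31032548e-06  2.99025210e+00] 0.0005797063157415344
```

View pics/w.png

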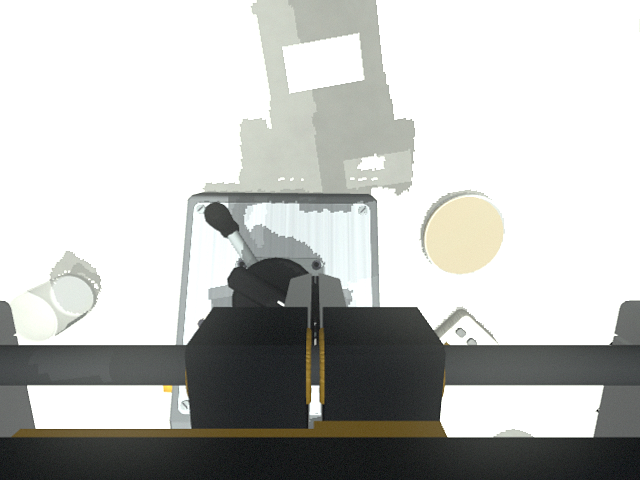

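The wrist view is upside down. The bar's tail is at (240,280), the handle at (220,215), and the closed fingers are to the left of the bar. Next I descend below the pointer end and sweep clockwise.

```bash
python3 -m pendant '[[[0.2,-0.1,-2.1],0],[[0.2,-0.1,-2.1],0],[[0.2,-0.1,-2.1],0],[[0.16,0,-2.0],0],[[0,0,0],0],[[0,0,0],0]]' && python3 -m pendant '[[[0.4,0.1,0.17],0],[[0.4,0.1,0.17],0],[[0.4,0.1,0.17],0],[[0.4,0.1,0.19],0],[[0.4,0.1,0.19],0],[[0.46,-0.1,0.22],0],[[0.46,-0.1,0.22],0],[[0.43,-0.28,0.22],0],[[0.43,-0.28,0.22],0],[[0.45,-0.57,0.25],0],[[0,0,0],0],[[0,0,0],0]]'
cat > look.py <<'E'
import sys,cv2
from station import ctrl
from h import *
a=[]
for nm in ('top','scene'):
    c=ctrl.camera(nm);np.savez(nm+'L.npz',**c)
    y,x=(159,267) if nm=='top' else (159,264)
    a.append(cv2.resize(c['color'][y:y+160,x:x+133,::-1],(399,480),interpolation=cv2.INTER_CUBIC))
cv2.imwrite(sys.argv[1],np.clip(np.hstack(a)*1.5,0,255).astype('uint8'))
o=ctrl.get_obs();print(o['time_s'],L(o['ee_pos']).round(4),o['force'].round(1))
E
python3 look.py pics/c.png
```

```text
time_s: 2.42
ee_pos: [0.5829, 0.0469, 0.1226]
eef_rot: [-3.141, -0.001, 2.99]
force: [-0.3, 0.2, 0.4]
grip_width: 0.0003
grip_force: 0.0
time_s: 3.42
ee_pos: [0.6262, 0.0371, 0.1429]
eef_rot: [-3.141, 0.001, 2.988]
force: [0.5, 0.3, 0.7]
grip_width: 0.0006
grip_force: 0.0
3.5167 [ 0.0193 -0.0269  0.0508] [ 0.7  0.1 -0.3]
```

View pics/c.png

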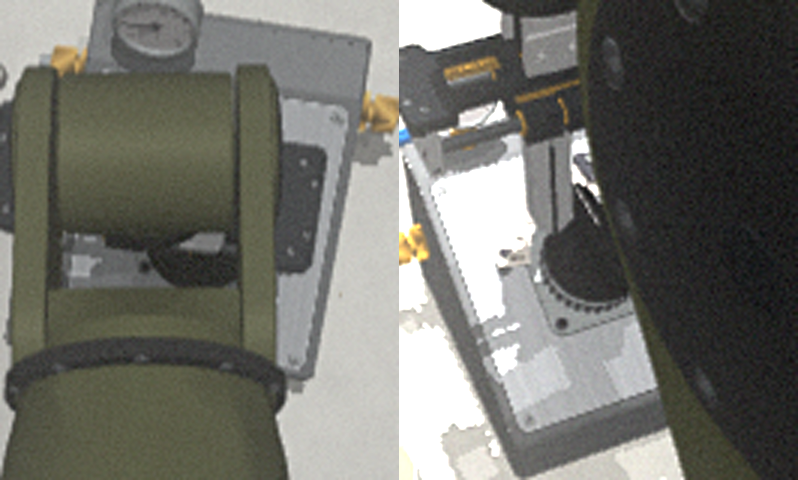

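The bar has followed and now points nearly uphill. In the scene half its white line runs (583,190)–(598,220). I'll push about 20° further, back off, and look with the wrist camera.

```bash
python3 -m pendant '[[[0.2,-0.4,0.1],0],[[0.2,-0.3,0.1],0],[[0.2,-0.24,0.05],0],[[0,0,0],0],[[0,0,0],0],[[0,0.8,0],0],[[0,0,3],0],[[0,0,4],0],[[0,0,4],0],[[2.5,-1,1],0],[[2.5,-1,0],0],[[2.5,-1,0],0],[[0,0,0],0],[[0,0,0],0],[[0,0,0],0]]'
cat > wl.py <<'E'
import sys,cv2
from station import ctrl
from h import *
c=ctrl.camera('wrist');np.savez('wL.npz',**c);K,T=c['intrinsics'],c['camera_from_world']
def pr(q):
    p=K@(T[:3,:3]@q+T[:3,3]);return (p[:2]/p[2])
for nm,q in [('axis35',W(0,0,.035)),('axis67',W(0,0,.067)),('dot0',W(.0565,0,.031)),('post@154',W(-.068,.033,.065))]:print(nm,pr(q).round(0))
p=pr(W(0,0,.045)).astype(int);x=int(np.clip(p[0]-120,0,400));y=int(np.clip(p[1]-90,0,300));print('crop',x,y)
cv2.imwrite(sys.argv[1],np.clip(cv2.resize(c['color'][y:y+180,x:x+240,::-1],(800,600),interpolation=cv2.INTER_CUBIC)*1.2,0,255).astype('uint8'))
o=ctrl.get_obs();print(o['time_s'],o['ee_pos'].round(4),o['eef_rot'].round(3),o['force'].round(1))
E
python3 wl.py pics/d.png
```

```text
time_s: 4.77
ee_pos: [0.7064, 0.007, 0.2649]
eef_rot: [-3.142, -0.0, 2.989]
force: [0.7, 0.3, -0.1]
grip_width: 0.0006
grip_force: 0.0
axis35 [305. 125.]
axis67 [303. 103.]
dot0 [304. 190.]
post@154 [263.  29.]
crop 184 28
4.8167 [0.7062 0.0071 0.2655] [3.142 0.    2.989] [-0.6  0.3 -0.2]
```

View pics/d.png

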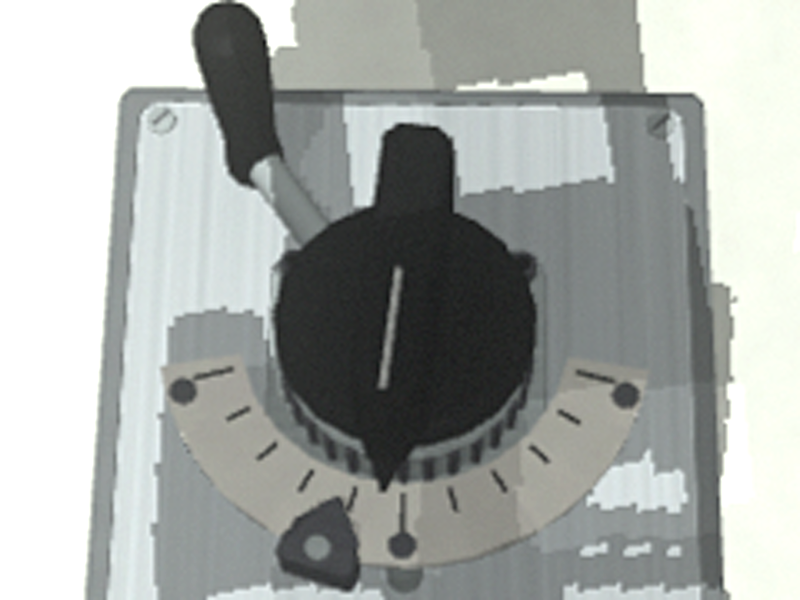

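A clear view: pointer tip (386,490), marker nose (338,500), marker hole (316,545), zero dot (403,543), handle cap (228,25).

```bash
cat > m.py <<'E'
from h import *
import sys
C=load('wL.npz')
def m(nm,x,y,h,cx,cy):
    p=L(onplane(C,(cx+x*.3,cy+y*.3),n,k0+h));print(nm,p.round(4),'rad',np.hypot(p[0],p[1]).round(4),'ang',np.degrees(np.arctan2(p[1],p[0])).round(1),np.arctan2(p[1],p[0]).round(3))
E
python3 - <<'E'
from m import *
for a in [('tip',386,490,.035),('nose',338,500,.034),('hole',316,545,.036),('dot0',403,543,.031),('dotL',627,395,.031),('dotR',182,391,.031),('lineA',398,268,.067),('lineB',382,388,.067),('cap',228,25,.065),('skL',275,320,.037),('skR',537,320,.037)]: m(*a,184,28)
E
```

```text
tip [0.0449 0.0037 0.035 ] rad 0.0451 ang 4.8 0.083
nose [0.0471 0.0157 0.034 ] rad 0.0496 ang 18.4 0.321
hole [0.0596 0.0207 0.036 ] rad 0.0631 ang 19.1 0.334
dot0 [ 0.0573 -0.0004  0.031 ] rad 0.0573 ang -0.4 -0.007
dotL [ 0.0175 -0.0573  0.031 ] rad 0.0599 ang -73.0 -1.274
dotR [0.0162 0.0562 0.031 ] rad 0.0585 ang 73.9 1.29
lineA [ 0.0045 -0.      0.067 ] rad 0.0045 ang -0.3 -0.005
lineB [0.0343 0.0034 0.067 ] rad 0.0344 ang 5.7 0.099
cap [-0.0619  0.0414  0.065 ] rad 0.0745 ang 146.3 2.553
skL [-0.0002  0.0321  0.037 ] rad 0.0321 ang 90.3 1.576
skR [-0.     -0.0342  0.037 ] rad 0.0342 ang -90.1 -1.572
```

Pointer is at +5° and the marker at +19°, so about 6 mm more of push is needed.

```bash
python3 -m pendant '[[[-2.5,1,0],0],[[-2.5,1,0],0],[[-2.4,0.9,0],0],[[0,0,-4],0],[[0,0,-4],0],[[0,0,-4],0],[[0,0,0],0],[[0,-0.4,0],0],[[0,-0.4,0],0],[[0,-0.3,0],0],[[0,-0.3,0],0],[[0,0,0],0],[[0,0,0],0]]' && python3 -m pendant '[[[0,0.7,0],0],[[0,0.5,1],0],[[0,0,3],0],[[0,0,4],0],[[0,0,4],0],[[2.5,-1,0],0],[[2.5,-1,0],0],[[2.5,-0.7,0],0],[[0,0,0],0],[[0,0,0],0],[[0,0,0],0]]'; python3 wl.py pics/e.png
```

```text
time_s: 5.9
ee_pos: [0.6334, 0.0212, 0.1465]
eef_rot: [3.141, 0.002, 2.989]
force: [1.3, 1.8, 2.6]
grip_width: 0.0005
grip_force: 1.1
time_s: 6.82
ee_pos: [0.7074, 0.007, 0.2653]
eef_rot: [-3.142, -0.0, 2.989]
force: [0.4, 0.3, 0.5]
grip_width: 0.0006
grip_force: 0.0
axis35 [304. 124.]
axis67 [303. 102.]
dot0 [304. 189.]
post@154 [263.  28.]
crop 184 27
6.8667 [0.7072 0.0071 0.2658] [-3.142  0.     2.989] [-0.2  0.7  0.2]
```

View pics/e.png

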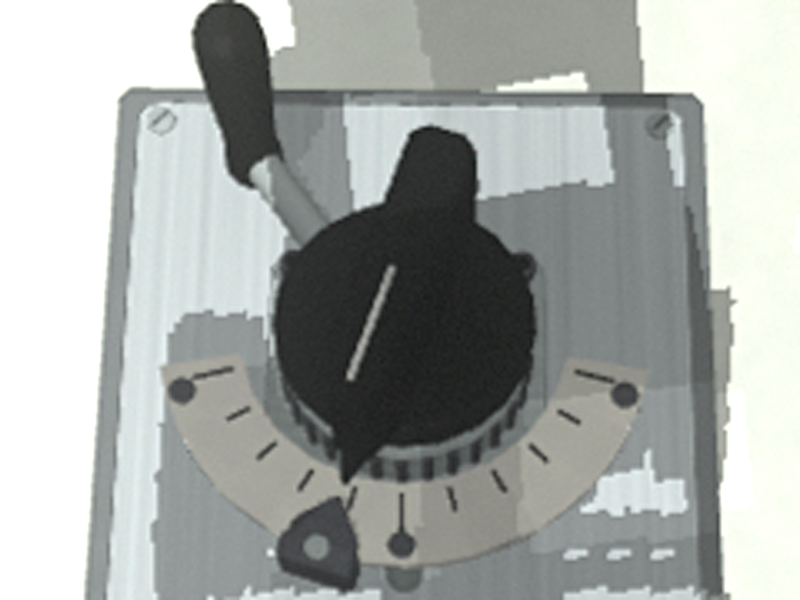

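The pointer is now at (347,483), in line with the marker nose (338,500), at about 17.5° against 18.5–19°. Next are the handle waypoints.

Run:
```python
from m import *
m('tip',347,483,.035,184,27);m('nose',338,500,.034,184,27)
prev=np.array([70.72,.71,26.58])
for ph,e in ((146,.014),(146,.003),(152,0),(160,0),(170,0),(180,0),(190,0),(200,0),(208,0),(215.6,0),(215.6,-.004)):
    t=np.radians(ph);p=(.076*np.cos(t)-.0047,.076*np.sin(t)+.021+e);w=W(*p,.038)*100
    print(ph,w.round(2),(w-prev).round(2));prev=w
```

```text
tip [0.0432 0.0132 0.035 ] rad 0.0452 ang 17.1 0.298
nose [0.0473 0.0155 0.034 ] rad 0.0497 ang 18.2 0.317
146 [53.74 -5.46  9.43] [-16.98  -6.17 -17.15]
146 [53.91 -4.38  9.43] [0.17 1.09 0.  ]
152 [53.69 -3.35  9.26] [-0.22  1.03 -0.17]
160 [53.45 -2.33  9.07] [-0.24  1.02 -0.18]
170 [53.33 -1.02  8.93] [-0.11  1.31 -0.14]
180 [53.43  0.3   8.88] [ 0.1   1.32 -0.05]
190 [53.73  1.59  8.93] [0.3  1.29 0.05]
200 [54.23  2.81  9.07] [0.5  1.22 0.14]
208 [54.77  3.7   9.26] [0.53 0.9  0.18]
215.6 [55.37  4.48  9.48] [0.61 0.77 0.22]
215.6 [55.43  4.87  9.48] [0.06 0.4  0.  ]
```

```bash
python3 -m pendant '[[[-3.4,-1.24,0],0],[[-3.4,-1.24,0],0],[[-3.4,-1.24,0],0],[[-3.4,-1.24,0],0],[[-3.4,-1.24,0],0],[[0,0,-3.5],0],[[0,0,-3.5],0],[[0,0,-3.5],0],[[0,0,-3.4],0],[[0,0,-3.2],0],[[0,0,0],0],[[0,0,0],0]]' && python3 -m pendant '[[[0.1,0.5,0],0],[[0.1,0.6,0],0],[[-0.1,0.5,-0.1],0],[[-0.1,0.5,-0.1],0],[[-0.1,0.5,-0.1],0],[[-0.1,0.5,-0.1],0],[[-0.1,0.6,-0.1],0],[[0,0.7,-0.1],0],[[0,0.6,0],0],[[0.1,0.7,0],0],[[0.1,0.6,0],0],[[0.2,0.7,0.1],0],[[0,0,0],0]]'
```

```text
time_s: 7.87
ee_pos: [0.5372, -0.0552, 0.0948]
eef_rot: [3.142, -0.001, 2.989]
force: [-0.8, 0.1, 1.0]
grip_width: 0.0
grip_force: 0.0
time_s: 8.95
ee_pos: [0.5393, 0.0157, 0.0894]
eef_rot: [3.141, 0.001, 2.99]
force: [-0.6, 0.1, -0.6]
grip_width: 0.0004
grip_force: 0.0
```

```bash
python3 wl.py pics/f.png
python3 - <<'E'
import numpy as np,cv2
c=np.load('wL.npz');cv2.imwrite('pics/g.png',np.clip(c['color'][:,:,::-1]*1.2,0,255).astype('uint8'))
E
```

```text
axis35 [332. 452.]
axis67 [335. 480.]
dot0 [333. 583.]
post@154 [258. 306.]
crop 212 300
9.0 [0.5393 0.0152 0.0894] [3.141e+00 1.000e-03 2.990e+00] [ 0.5  0.6 -0.3]
```

View pics/g.png

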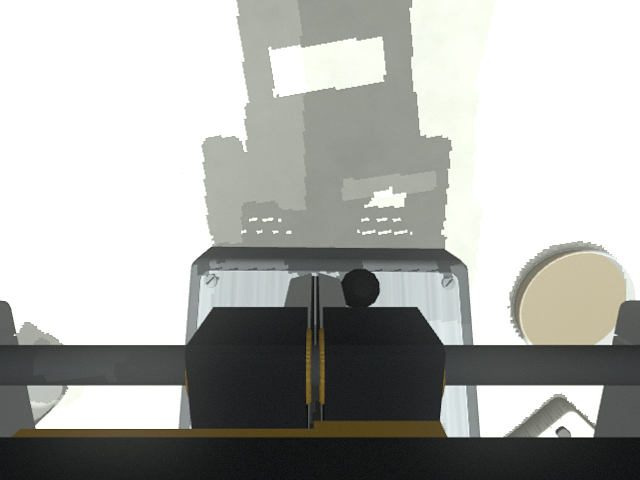

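The post cap is at (360,287), pushed along by the finger's side at (340,290), as intended. I'll carry on to the stop.

```bash
python3 -m pendant '[[[0.2,0.6,0.1],0],[[0.2,0.6,0.1],0],[[0.2,0.4,0.1],0],[[0.2,0.4,0.1],0],[[0.3,0.4,0.1],0],[[0.3,0.4,0.1],0],[[0,0.2,0],0],[[0,0,0],0],[[0,0,0],0]]'
```

```text
time_s: 9.75
ee_pos: [0.5529, 0.0447, 0.0953]
eef_rot: [3.141, 0.0, 2.989]
force: [0.3, 0.4, 0.9]
grip_width: 0.0005
grip_force: 0.0
```

```bash
python3 -m pendant '[[[0,0.2,0],0],[[0.1,0.2,0],0],[[0,0,0],0]]'; python3 -m pendant '[[[0,0.2,0],0],[[0,0.2,0],0],[[0,0,0],0]]'
```

```text
time_s: 10.0
ee_pos: [0.5537, 0.0467, 0.0954]
eef_rot: [-3.138, 0.0, 2.989]
force: [-3.0, -13.9, 4.7]
grip_width: 0.0002
grip_force: 7.3
time_s: 10.25
ee_pos: [0.5538, 0.0474, 0.0954]
eef_rot: [-3.133, 0.001, 2.988]
force: [-2.8, -39.4, 4.8]
grip_width: -0.0001
grip_force: 19.9
```

The force jumped to 39 N, so the handle is at its stop. I'll back off, rise and look.

```bash
python3 -m pendant '[[[0,-0.7,0],0],[[0,-1.0,0],0],[[0,-0.5,0],0],[[0,0,3.5],0],[[0,0,3.5],0],[[0,0,3.5],0],[[0,0,3.5],0],[[0,0,3],0],[[3.8,-0.5,0],0],[[3.8,-0.5,0],0],[[3.8,-0.5,0],0],[[3.8,-0.7,0],0],[[0,0,0],0],[[0,0,0],0],[[0,0,0],0]]'; python3 wl.py pics/k.png
```

```text
time_s: 11.5
ee_pos: [0.7037, 0.009, 0.2648]
eef_rot: [3.141, -0.001, 2.989]
force: [-0.6, 0.3, 0.3]
grip_width: 0.0002
grip_force: 0.0
axis35 [303. 129.]
axis67 [301. 107.]
dot0 [303. 194.]
post@154 [261.  33.]
crop 182 32
11.55 [0.7034 0.0091 0.2659] [3.141 0.    2.989] [-0.6  0.3  0.3]
```

View pics/k.png

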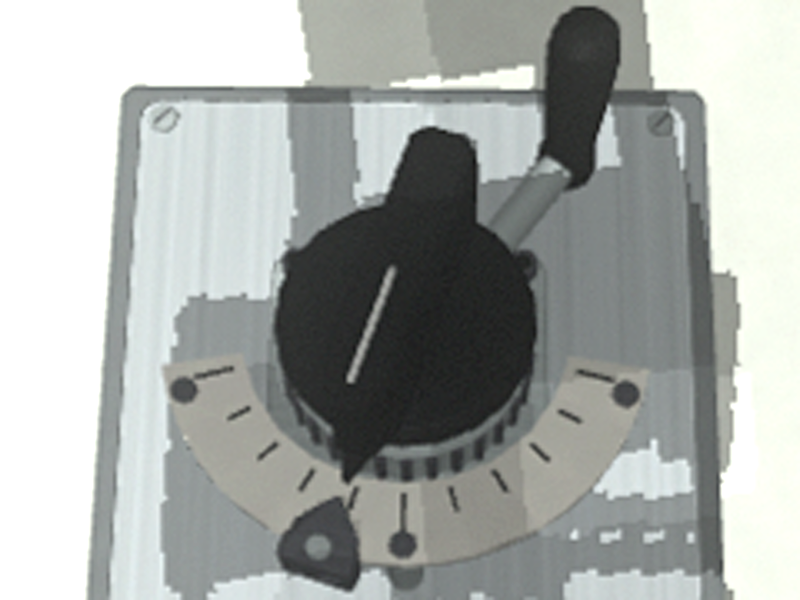

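The pointer (347,482) is still at the marker nose (338,500), and the handle cap is now at (585,30), lower left. I'll check the angle.

Run:
```python
from m import *
m('cap',586,30,.065,182,32);m('tip',347,483,.035,182,32);m('nose',338,500,.034,182,32)
```

```text
cap [-0.0605 -0.0449  0.065 ] rad 0.0754 ang -143.4 -2.503
tip [0.0432 0.0136 0.035 ] rad 0.0453 ang 17.4 0.304
nose [0.0473 0.0158 0.034 ] rad 0.0499 ang 18.5 0.322
```

The handle is at 216.6°, against the stop at 215.6°. The knob is within about 1–2° of the marker. Handing in.

```bash
python3 -c "
from station import ctrl
print(ctrl.hand_in())"
```

```text
the job is handed in; nothing more can be done
None
```

I handed the job in at about 11.6 s: by camera the pointer stood within about 2° (under 2 mm) of the marker, the lock ring was tight against its stop and the arm was clear; hand-in gave no verdict.

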